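Fold down the carrier handle and snap the lid onto a vial transport box

ROBOT

A 6-joint arm with a two-finger parallel gripper is mounted at the origin on a cart in front of the work surface, level with it; the furniture and walls round the work are solid. World frame = base frame: x ahead of the robot, y to its left, z up, the work surface at z = 0. Lengths are in m, angles in degrees, forces in N, time in s.
With the tool pointing down it reaches from about 0.4 to 0.825 m from the base axis. Payload 7 kg.
Tool frame: the origin (TCP) lies at the very end of the fingers, on their centre line; the grasp point (between the pads) lies 19 mm behind it; x points along the fingers, z is the direction in which the jaws open and shut, and the axes are right-handed (so a half turn about x gives the same grasp; the last joint's range is limited). The gripper opens to 88 mm and grips with 3 to 60 N. Pads are 19 mm wide; open, the fingers measure 130 mm over their backs; the gripper's body (78 mm by 193 mm) begins 47 mm behind the grasp point.
Start: joints at [80.85, 20.546, 0.682, 0, -70.136, -16.507], TCP at [0.292, 0.608, 0.227] pointing down, gripper open.
Joint ranges: [-176.03, 176.03], [-82.01, 121.73], [-58.28, 71.71], [-173.87, 95.51], [-174.79, -0.11], [-173.66, 173.66]. Speed limits (degrees/s): [136.94, 136.94, 172.46, 180, 180, 180].

INTERFACE

Orientations are given as [roll, pitch, yaw] about the fixed x, y, z axes, in that order (R = Rz(yaw) Ry(pitch) Rx(roll)).
In Python, from plant import * gives the robot as it stands.
- The arm moves only by the tool arm_command, never from a script. Its argument "commands" is one flat list of numbers, 5 for each row, row after row: the shift along the tool's x, y, z in mm, then the turn about the tool's x in degrees, then the opening in per cent of the stroke, from 0 (shut) to 100 (fully open). A call has 1 to 5 rows; each row shifts and turns the pose as measured when the row begins, along the tool's axes as they then stand; what a row does not reach is not made up. A row lasts 1/8 s, in which the tool goes at most 62.5 mm and 10.7 degrees, less where a joint would pass 70% of its speed; a pose out of reach is approached as far as the arm can. A call is refused whole if a number of a shift passes 62.5 or a number of a turn 10.7, either way. A call with a gripper value outside its range is refused whole. The fingers move at their own pace and stop on an object; the grip force is fixed at half the most. Time passes only in rows, so rows that do not move let the fingers close. It gives the time, the measured TCP pose, the force and the opening at its end, in the units of the state.
- get_obs(): the state, without advancing time (a new reading comes with each control period).
- snapshot(name): name is "side" or "top" or "wrist"; returns a dict with "frame" (384x512x3 uint8, blue, green, red), "fov_y" (degrees; the focal length in pixels is half the picture's height over the tangent of half this angle, whatever the lens; pixels are square), "cx", "cy" (the principal point, pixels), "world_to_cam" (4x4, takes a point from world to camera coordinates). Camera axes: x right, y up, looking along -z (the intrinsics and any distortion apply to the point x, -y, -z); pixel columns grow to the right and rows downward; lengths in m; the calibration is good to about 2 mm. A picture is of the moment at which its call begins. There is no depth.
- close_job(): hands the job in, once; it reports no verdict.
The state is a dict: "clock": time; "joint_pos": joint angles; "qvel": joint speeds; "tau": joint torques, N m; "tool_pos": TCP position; "orientation": TCP orientation; "force": force on the tool from outside, world axes, zero at the start; "moment": the same for the moment, N m; "opening": finger opening in m.
Only numpy, scipy, OpenCV 4.12 (cv2) and the standard library are available. Lean on these libraries where they do the work, as an engineer would, in place of code of your own. Each camera call takes 0.05 s, during which the arm holds its last target. There are 200 camera calls.

TASK

Pack up the open box of sample vials for transport: swing the vial carrier's wire handle down toward the box's front (the side facing the robot) until it clicks into its two small clips below the rim. Then take the box's lid, set it squarely on the box and press it down until both end clips snap over its edges, and keep pressing it firmly onto its rubber seal: finish while still pushing the lid down, without letting up. Leave the beaker and the wash bottle behind the work alone.

Things in the scene. Friction and masses are not known exactly. Their poses are not given: they have to be found in the camera images.
- box: White open transport box, fixed to the counter, 132 x 132 mm outside, walls 4 mm, rim at z = 74 mm, with a 3 x 3 vial carrier inside (vial tops z = 57). Origin: centre of its underside; x points from front to back, y to the left end, z up. At each end (+y, -y) stand a spring clip and, at x = +-45 mm, two guide ears (69 mm from the centre, up to z = 93, flared) that centre the lid along y.
- box_rim (a point): Centre of the box's mouth at the height of the rim (z = 74 mm in the box frame), axes as the box. A rubber seal stands 2.5 mm out of the rim.
- handle (a joint): Angle of the carrier's wire handle: 0 = folded flat toward the box's front (-x), held there by two small clips; 1.57 = upright; leans back to 2.0. It stays where it is left (about 1 N moves it). The clips, 14 mm wide, 40 mm either side of the bar's middle, stop it at about 0.16; about 6 N down on the bar's middle then snaps it under their noses, to between 0 and -0.05.
- handle_bar (a point): Middle of the handle's round black bar, 98 mm long, 10 mm thick, parallel to box y. It swings 46 mm from a hinge line at x = 0, z = 63 mm of the box frame; folded it lies 11 mm below the rim, 16 mm behind the front wall's inside, with 64 mm free between its two clips for a fingertip.
- catch_point (a point): Fixed point of the box where the middle of the bar lies once it is folded in its clips (x = -46, z = 63 mm in the box frame).
- lid: Loose white lid, about 130 g, 148 x 136 mm, 47 mm high with its grip. Origin: centre of the plane under its skirts, on which it stands; z up; the plate's underside is 16 mm higher. Skirts at its -x and +x sides slip outside the box's front and back walls (3 mm play, 2 mm flare). A round bead along its +y and -y ends, 68 mm from the centre, goes under the end clips. A half turn is as good.
- lid_grip (a point): Point inside the lid's ribbed grey grip to hold it by: the grip is 64 mm long along lid x, 18 mm wide along lid y, and rises from 5 to 31 mm above the plate's underside; this point is 28 mm above the plate's underside (44 mm above the lid's origin), 3 mm below the grip's top, so that fingertips reaching 19 mm further stay clear of the plate.
- lid_seat (a point): Centre of the underside of the lid's plate. Level over the box, it meets the clips when this is 86 mm above the counter; pressing then takes up to about 10 to 15 N, and the force suddenly drops when it passes about 80 mm. Snapped on and not pushed it lies at 75.8 mm, fully pressed at 74.5 mm.
- seal (a joint): Compression of the rubber seal in m: 0 = free, about 0.0012 with the lid snapped on but not pushed, 0.0022 to 0.0024 = fully pressed (4 N per mm, so about 6 to 10 N of push on the snapped lid).
- clip_left (a joint): Outward bend (rad) of the spring clip in the middle of the box's +y end: 0 = sprung back, up to 0.07 while the lid's bead passes. Grey leaf 44 mm wide, 69 to 72 mm from the box's centre, top at z = 92 with a tab out to 80 mm; its sloping nose overhangs the rim, lip at z = 82 mm, 64.5 mm from the centre.
- clip_right (a joint): The same for the clip in the middle of the box's -y end.
- beaker: Bystander: empty glass beaker, 74 mm wide, 85 mm high; origin at the centre of its underside.
- wash_bottle: Bystander: wash bottle with a bent spout, 72 mm wide (133 with the spout), 218 mm high; origin under it.

How it is judged (in metres and radians):
On the way, in this order (a step that is already met when the one before it is completed fails the run):
1. the carrier's handle is folded down and held in its two clips, before the lid goes on (value of joint handle below 0.08 rad and distance between lid_seat and box_rim above 0.08 m), for 0.2 s.
2. the lid has snapped onto the box: plate on the seal and both end clips sprung back over its edges (z of lid_seat in the frame of box_rim below 0.0032 m and horizontal distance between lid_seat and box_rim below 0.006 m and value of joint each of clip_left, clip_right below 0.03 rad), for 0.2 s.
At the end, for the whole second after the job is handed in: Handle in its clips (below 0.08 rad); lid level (0.03 rad), centred (6 mm), both end clips sprung back over its edges (below 0.03 rad); the robot still presses it: over 3 N on the lid and the seal squeezed by more than 1.7 mm (a push of some 5 N) through the last second (value of joint handle below 0.08 rad and z of lid_seat in the frame of box_rim below 0.0026 m and horizontal distance between lid_seat and box_rim below 0.006 m and angle between lid's own z axis and vertical below 0.03 rad and value of joint each of clip_left, clip_right below 0.03 rad and value of joint seal above 0.0017 m and contact force between any of the fingers, the arm and lid above 3 N); the arm keeps its last pose, push and grip.
It fails at once if the beaker or the wash bottle is moved by more than 30 mm or tipped (distance of any of beaker, wash_bottle from where it was at the start of the episode above 0.03 m or angle between any of beaker, wash_bottle's own z axis and vertical above 0.4 rad).
It also fails if it takes over 53 s, if anything falls off the work surface, if the arm or the gripper's body presses on something with over 40 N, if the wrist force passes 120 N, or if a joint passes its speed limit or range.

## Working session

There is one attempt and no reset: what is moved stays moved. The work goes in short steps, Python scripts to look and compute and a tool call to move; the robot and the scene stay as the last step left them, time stands still between calls to the robot, and variables do not carry over. Pictures are saved under pics/ and viewed, about 8 in all and at most 12, crops included, and the job is handed in when it is done.

Besides the shell and the picture viewer there is one more tool, called after "Call:" by a JSON object that holds its "op" and its "data", one argument or row to a line. arm_command: Moves the arm, as the interface text tells. Its arguments: {"type":"object","properties":{"commands":{"type":"array"}},"required":["commands"]}

```bash
mkdir -p pics; ls; cat > h.py <<'E'
from plant import *
import numpy as np, cv2
def snap(n,f=None):
    s=snapshot(n)
    if f: cv2.imwrite('pics/'+f,s['frame'])
    return s
def K(s):
    f=s['frame'].shape[0]/2/np.tan(np.radians(s['fov_y']/2)); return f,s['cx'],s['cy']
def proj(s,p):
    f,cx,cy=K(s); c=s['world_to_cam']@np.r_[p,1]; return np.array([cx+f*c[0]/-c[2],cy-f*c[1]/-c[2]])
def ray(s,u,v):
    f,cx,cy=K(s); R=s['world_to_cam'][:3,:3]; t=s['world_to_cam'][:3,3]
    return -R.T@t, R.T@np.array([(u-cx)/f,-(v-cy)/f,-1])
def onz(s,u,v,z):
    o,d=ray(s,u,v); return o+d*(z-o[2])/d[2]
E
python3 - <<'E'
from h import *
a=snap('top','t0.png'); b=snap('side','s0.png'); import pickle; pickle.dump((a,b),open('s0.pkl','wb'))
for s in (a,b): print({k:v for k,v in s.items() if k!='frame'})
print(get_obs())
cv2.imwrite('pics/both0.png',cv2.resize(np.vstack([a['frame'],b['frame']]),(400,600)))
E
```

```text
pics
{'fov_y': 53.6410789148527, 'cx': 256.3960237245507, 'cy': 191.9610764352049, 'world_to_cam': array([[-0.01943668, -0.99967008, -0.01679107,  0.22581672],
       [ 0.98593927, -0.02195217,  0.16565583, -0.55058432],
       [-0.16596977, -0.01333518,  0.98604067, -0.95372025],
       [ 0.        ,  0.        ,  0.        ,  1.        ]])}
{'fov_y': 44.1296360033906, 'cx': 256.89216468050233, 'cy': 191.28580030720295, 'world_to_cam': array([[ 0.86908802, -0.49458612,  0.00840088, -0.3551072 ],
       [ 0.29669129,  0.53478557,  0.79118814, -0.30954613],
       [-0.39580334, -0.68511966,  0.61151513, -0.81678163],
       [ 0.        ,  0.        ,  0.        ,  1.        ]])}
{'clock': 0.1, 'joint_pos': array([ 8.08499002e+01,  2.05888807e+01,  6.40820267e-01, -1.79238651e-02,
       -7.01342764e+01, -1.65058555e+01]), 'qvel': array([0.03856857, 0.03426865, 0.1417263 , 0.02081619, 0.05508866,
       0.02324347]), 'tau': array([-1.36272938e-03, -5.84163630e+01,  2.93754226e+01,  7.01557472e+00,
        1.02130932e-02, -5.08671292e-05]), 'tool_pos': array([0.29210141, 0.60806717, 0.22571193]), 'orientation': array([   4.94126499,   89.91595615, -110.72079323]), 'force': array([-0.91129985,  0.34557772,  0.08613549]), 'moment': array([0.01658521, 0.02410081, 0.03410684]), 'opening': 0.08769911161933396}
```

View pics/t0.png

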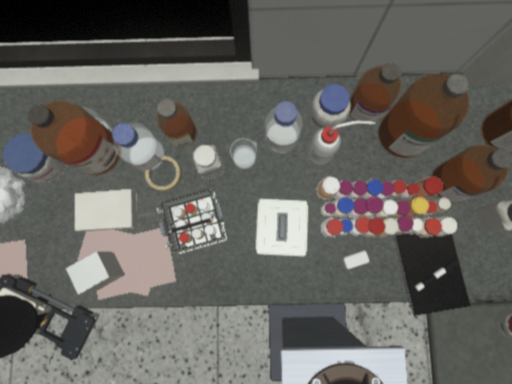

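View pics/s0.png

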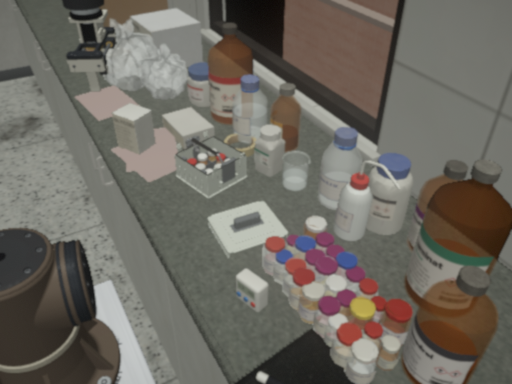

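The top view shows the box at about (194,222), turned about 10-15°. The lid is at (282,227) with its grip at (282,227), along world x. The side view shows the box at (210,165) and the lid at (247,225). I'll enlarge both.

```bash
python3 - <<'E'
from h import *
import pickle
a,b=pickle.load(open('s0.pkl','rb'))
t=cv2.resize(a['frame'][180:260,150:320],None,fx=4.6,fy=4.6,interpolation=cv2.INTER_CUBIC)
u=cv2.resize(b['frame'][125:200,165:255],None,fx=2.9,fy=2.9,interpolation=cv2.INTER_CUBIC)
t=cv2.resize(a['frame'][182:260,150:235],(425,390),interpolation=cv2.INTER_CUBIC)
u=cv2.resize(b['frame'][125:203,165:240],(375,390),interpolation=cv2.INTER_CUBIC)
cv2.imwrite('pics/c0.png',np.hstack([t,u]))
# lid mask
m=(a['frame'].min(2)>175).astype(np.uint8); m[:, :245]=0; m[:, 320:]=0; m[:190]=0; m[262:]=0
c=max(cv2.findContours(m,0,2)[0],key=cv2.contourArea); r=cv2.minAreaRect(c); print(r)
P=np.array([onz(a,*p,0.016+.003) for p in cv2.boxPoints(r)]); print(P.round(3), P.mean(0))
g=((a['frame'].max(2)<150)&(cv2.drawContours(m*0,[cv2.convexHull(c)],0,1,-1)>0)).astype(np.uint8)
c=max(cv2.findContours(g,0,2)[0],key=cv2.contourArea); r=cv2.minAreaRect(c); print(r)
P=np.array([onz(a,*p,0.045) for p in cv2.boxPoints(r)]); print(P.round(3), P.mean(0))
E
```

```text
((281.8314514160156, 227.03961181640625), (50.46662521362305, 54.98531723022461), 2.726310968399048)
[[0.396 0.221 0.019]
 [0.542 0.211 0.019]
 [0.533 0.075 0.019]
 [0.387 0.088 0.019]] [0.4644392  0.14866882 0.019     ]
((281.8336181640625, 226.4930419921875), (8.700782775878906, 25.311370849609375), 2.385944128036499)
[[0.431 0.164 0.045]
 [0.497 0.159 0.045]
 [0.495 0.136 0.045]
 [0.43  0.141 0.045]] [0.46325293 0.14990634 0.045     ]
```

View pics/c0.png

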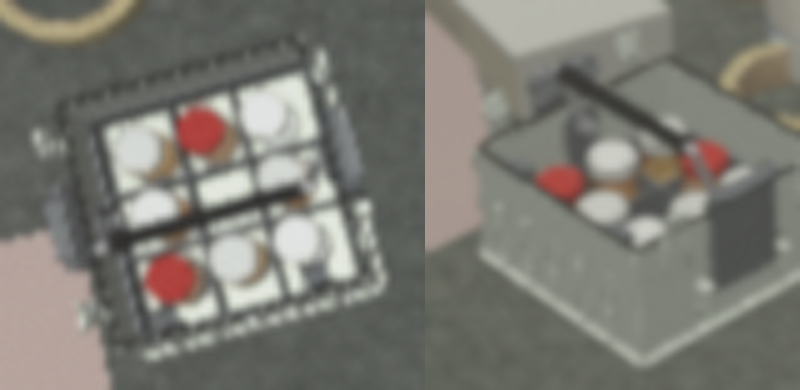

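The enlarged top view shows the bar from px (173,230) to (210,220) and the clip tabs at (163,228) and (219,212). In the side view the bar runs from (193,140) to (218,153.6).

```bash
cat >> h.py <<'E'
def tri(s1,p,s2,q):
    o1,d1=ray(s1,*p);o2,d2=ray(s2,*q)
    k=np.linalg.lstsq(np.c_[d1,-d2],o2-o1,rcond=None)[0]
    A=o1+k[0]*d1;B=o2+k[1]*d2
    return (A+B)/2,np.linalg.norm(A-B)
E
python3 - <<'E'
from h import *
import pickle
a,b=pickle.load(open('s0.pkl','rb'))
L=onz(a,163,228,.092);R=onz(a,219.3,212.3,.092);print(L,R,np.linalg.norm(L-R),(L+R)/2)
d=L-R;print(np.degrees(np.arctan2(-d[0],d[1])))
for z in (.1,.105,.109,.114):
  l=onz(a,173.5,230,z);r=onz(a,210,220,z);print(l,r,np.linalg.norm(l-r),(l+r)/2)
print(tri(a,(173.5,230),b,(193,140)),tri(a,(210,220),b,(218,153.6)))
# rim corners, px
for p in [(210,190.5),(163.5,203),(225.6,238.5),(179.6,252.6)]: print(p,onz(a,*p,.074),onz(a,*p,0))
o=get_obs();print(onz(a,256,192,0))
E
```

```text
[0.46193216 0.44800983 0.092     ] [0.49823017 0.30746888 0.092     ] 0.14515269571066333 [0.48008116 0.37773936 0.092     ]
14.481521319464724
[0.45585108 0.4198137  0.1       ] [0.47865906 0.32965771 0.1       ] 0.09299626973430161 [0.46725507 0.3747357  0.1       ]
[0.45549344 0.41864374 0.105     ] [0.47817951 0.32896966 0.105     ] 0.09249917941096382 [0.46683647 0.3738067  0.105     ]
[0.45520733 0.41770778 0.109     ] [0.47779586 0.32841923 0.109     ] 0.09210150715229355 [0.46650159 0.37306351 0.109     ]
[0.45484968 0.41653783 0.114     ] [0.4773163  0.32773119 0.114     ] 0.09160441682895568 [0.46608299 0.37213451 0.114     ]
(array([0.45594474, 0.41865728, 0.1042559 ]), np.float64(0.0008583044587878377)) (array([0.4806228 , 0.32767414, 0.10651722]), np.float64(0.0056119329375277135))
(210, 190.5) [0.55723916 0.3332996  0.074     ] [0.570193   0.34348757 0.        ]
(163.5, 203) [0.52735919 0.45281056 0.074     ] [0.53801315 0.47219736 0.        ]
(225.6, 238.5) [0.43363732 0.29382059 0.074     ] [0.43707746 0.30096984 0.        ]
(179.6, 252.6) [0.40082121 0.40958551 0.074     ] [0.40173548 0.42564526 0.        ]
[0.5631373  0.21603752 0.        ]
```

```bash
cat >> h.py <<'E'
from scipy.spatial.transform import Rotation as Ro
BOX=np.array([.480,.374]);BYAW=14.5
def bx(x,y,z):
    c,s=np.cos(np.radians(BYAW)),np.sin(np.radians(BYAW)); return np.r_[BOX+[c*x-s*y,s*x+c*y],z]
def goto(p,yaw):
    """shift (tool mm) and turn so that jaws lie along y axis of a frame at yaw"""
    o=get_obs();R=Ro.from_euler('xyz',o['orientation'],degrees=True).as_matrix()
    j=np.degrees(np.arctan2(R[1,2],R[0,2])); t=yaw+90
    # tool x down: + turn about tool x lowers world yaw
    turn=((j-t+90)%180-90)
    print('clock %.2f'%o['clock'],'tcp',o['tool_pos'].round(4),'tilt',R[2,0].round(4),'jawyaw %.1f'%j,'F',o['force'].round(1),'open %.4f'%o['opening'],'j6 %.0f'%o['joint_pos'][5])
    print('shift mm',(R.T@(np.array(p)-o['tool_pos'])*1000).round(1),'turn %.1f'%turn)
    print('box frame', np.round([(o['tool_pos'][:2]-BOX)@[np.cos(np.radians(BYAW)),np.sin(np.radians(BYAW))]*1000,(o['tool_pos'][:2]-BOX)@[-np.sin(np.radians(BYAW)),np.cos(np.radians(BYAW))]*1000],1))
E
python3 - <<'E'
from h import *
goto(bx(.012,0,.2),BYAW)
E
```

```text
clock 0.10 tcp [0.2921 0.6081 0.2257] tilt -1.0 jawyaw -115.7 F [-0.9  0.3  0.1] open 0.0877 j6 -17
shift mm [ 25.9 279.9 121.8] turn -40.2
box frame [-123.3  273.7]
```

Call:
{"op": "arm_command", "data": {
  "commands": [0,60,26,0,0,0,60,26,0,0,0,60,26,0,0,0,60,26,0,0,0,40,18,0,0]
}}

```text
clock: 0.72
tool_pos: [0.4861, 0.382, 0.2231]
orientation: [-0.8, 89.7, -116.1]
force: [-0.1, 1.4, 0.2]
opening: 0.0429
```

Call:
{"op": "arm_command", "data": {
  "commands": [0,0,0,-10,0,0,0,0,-10,0,0,0,0,-10,0,0,0,0,-10,0]
}}

```text
clock: 1.23
tool_pos: [0.488, 0.3771, 0.2214]
orientation: [-48.4, 89.5, -122.9]
force: [-0.5, 0.5, 0.4]
opening: 0.0038
```

```bash
python3 - <<'E'
from h import *
goto(bx(.012,0,.2),BYAW)
s=snap('wrist','w1.png')
print([proj(s,bx(*p)).round() for p in [(.066,.066,.074),(.066,-.066,.074),(-.066,.066,.074),(-.066,-.066,.074)]])
E
```

```text
clock 1.23 tcp [0.488  0.3771 0.2214] tilt -1.0 jawyaw -74.5 F [-0.5  0.5  0.4] open 0.0038 j6 50
shift mm [21.4  3.6  0.9] turn 1.0
box frame [8.6 1. ]
[array([195., 128.]), array([318., 130.]), array([199., 240.]), array([309., 242.])]
```

View pics/w1.png

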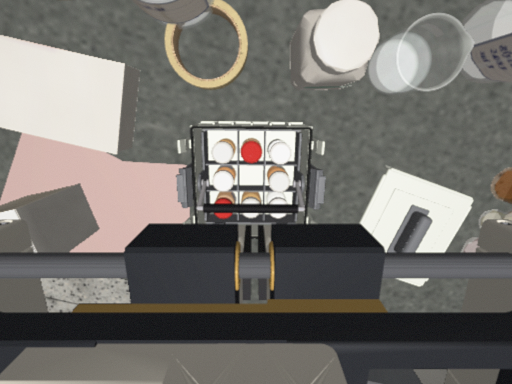

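The rim's back corners are at about (193,127) and (311,127), the tabs at 183 and 319, and the bar runs (203,209) to (298,209). That moves the box by about +4 mm in its y; yaw is fine.

```bash
sed -i 's/BOX=np.array.*/BOX=np.array([.480,.378]);BYAW=14.5/' h.py; python3 - <<'E'
from h import *
goto(bx(.010,0,.09),BYAW)
E
```

```text
clock 1.27 tcp [0.488  0.3771 0.2213] tilt -1.0 jawyaw -74.0 F [0.4 0.  0.2] open 0.0019 j6 50
shift mm [131.3   3.5  -3.6] turn 1.5
box frame [ 7.5 -2.8]
```

Call:
{"op": "arm_command", "data": {
  "commands": [50,3,-3,1,0,50,0,0,0,0,20,0,0,0,0,8,0,0,0,0,0,0,0,0,0]
}}

```text
clock: 1.9
tool_pos: [0.4897, 0.3803, 0.0902]
orientation: [-46.1, 89.5, -121.8]
force: [-0.7, -0.6, 0.6]
opening: 0.0003
```

```bash
python3 - <<'E'
from h import *
goto(bx(.010,0,.088),BYAW)
E
```

```text
clock 1.90 tcp [0.4897 0.3803 0.0902] tilt -1.0 jawyaw -75.7 F [-0.7 -0.6  0.6] open 0.0003 j6 48
shift mm [ 2.2  0.  -0.3] turn -0.2
box frame [10.  -0.3]
```

Call:
{"op": "arm_command", "data": {
  "commands": [0,-9,0,0,0,0,-9,0,0,0,0,-9,0,0,0,0,-8,0,0,0,0,0,0,0,0]
}}

```text
clock: 2.52
tool_pos: [0.4544, 0.3726, 0.0941]
orientation: [-29.9, 89.9, -105.6]
force: [-0.2, -0.5, 0.3]
opening: 0.0005
```

```bash
python3 - <<'E'
from h import *
goto(bx(-.024,0,.088),BYAW)
s=snap('side','s2.png')
for th in (1.3,.9,.6,.4):
  print(th,[proj(s,bx(-.046*np.cos(th),y,.063+.046*np.sin(th))).round() for y in (.049,-.049)])
cv2.imwrite('pics/s2c.png',cv2.resize(s['frame'][90:210,130:270],None,fx=4,fy=4,interpolation=cv2.INTER_CUBIC))
E
```

```text
clock 2.52 tcp [0.4544 0.3726 0.0941] tilt -1.0 jawyaw -75.7 F [-0.2 -0.5  0.3] open 0.0005 j6 46
shift mm [6.1 2.2 1.2] turn -0.2
box frame [-26.1   1.2]
1.3 [array([192., 138.]), array([217., 153.])]
0.9 [array([187., 143.]), array([212., 159.])]
0.6 [array([185., 148.]), array([209., 164.])]
0.4 [array([184., 151.]), array([208., 167.])]
```

View pics/s2c.png

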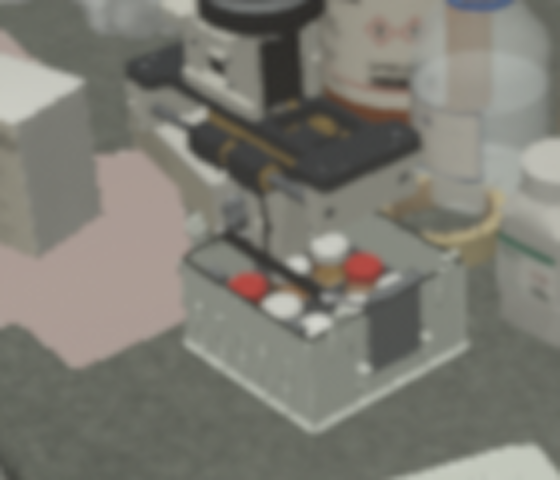

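The bar now runs from (187,149) to (210,164), so its angle is about 0.6, as planned. Next I move over it and press down.

Call:
{"op": "arm_command", "data": {
  "commands": [-10,2,0,0,0,0,-10,1,0,0,0,-8,0,0,0,3,0,0,0,0]
}}

```text
clock: 3.08
tool_pos: [0.4387, 0.3676, 0.1019]
orientation: [-25.2, 89.9, -101.0]
force: [-1.0, 0.4, -1.2]
opening: 0.0001
```

```bash
python3 - <<'E'
from h import *
goto(bx(-.044,0,.080),BYAW)
E
```

```text
clock 3.08 tcp [0.4387 0.3676 0.1019] tilt -1.0 jawyaw -75.8 F [-1.   0.4 -1.2] open 0.0001 j6 45
shift mm [21.9 -1.4  0.3] turn -0.3
box frame [-42.6   0.3]
```

Call:
{"op": "arm_command", "data": {
  "commands": [7,-1,0,0,0,7,-1,0,0,0,7,-1,0,0,0,5,0,0,0,0]
}}

```text
clock: 3.58
tool_pos: [0.4351, 0.3664, 0.0734]
orientation: [-37.8, 89.8, -113.5]
force: [-0.7, 0.2, 1.2]
opening: 0.0002
```

```bash
python3 - <<'E'
from h import *
goto(bx(-.046,0,.068),BYAW)
E
```

```text
clock 3.58 tcp [0.4351 0.3664 0.0734] tilt -1.0 jawyaw -75.8 F [-0.7  0.2  1.2] open 0.0002 j6 44
shift mm [ 5.4  0.4 -0. ] turn -0.3
box frame [-46.4  -0. ]
```

Call:
{"op": "arm_command", "data": {
  "commands": [3,0,0,0,0,3,0,0,0,0,4,0,0,0,0]
}}

```text
clock: 3.95
tool_pos: [0.4358, 0.3667, 0.0644]
orientation: [-17.2, 89.8, -92.9]
force: [-14.6, -7.3, 39.5]
opening: 0.0006
```

Call:
{"op": "arm_command", "data": {
  "commands": [4,0,0,0,0,2,0,0,0,0]
}}

```text
clock: 4.2
tool_pos: [0.4358, 0.3667, 0.065]
orientation: [23.7, 89.8, -51.9]
force: [-9.4, -4.7, 20.5]
opening: 0.0003
```

It bottomed at z = 0.065 with a large reaction, so it has very likely snapped in. I'll lift and check.

Call:
{"op": "arm_command", "data": {
  "commands": [-20,0,0,0,0,-50,0,0,0,0,-50,0,0,0,100,0,0,0,0,100]
}}

```text
clock: 4.7
tool_pos: [0.4359, 0.3672, 0.1895]
orientation: [59.6, 89.8, -16.0]
force: [-0.3, -0.7, 0.2]
opening: 0.0151
```

```bash
python3 - <<'E'
from h import *
goto([.4635,.1495,.2],-3.7)
s=snap('side')
for th in (0,.16): print(th,[proj(s,bx(-.046*np.cos(th),y,.063+.046*np.sin(th))).round(1) for y in (.049,-.049)])
w=snap('wrist'); 
print([proj(w,bx(*p)).round() for p in [(-.046,0,.063),(-.045,.04,.07)]])
A=cv2.resize(s['frame'][120:210,155:245],(400,400),interpolation=cv2.INTER_CUBIC)
cv2.imwrite('pics/c3.png',np.hstack([A,cv2.resize(w['frame'][0:300,56:456],(400,400))]))
E
```

```text
clock 4.70 tcp [0.4359 0.3672 0.1895] tilt -1.0 jawyaw -75.6 F [-0.3 -0.7  0.2] open 0.0151 j6 44
shift mm [-10.2 -27.5 217.8] turn 18.1
box frame [-45.4   0.6]
0 [array([183.1, 157.7]), array([207.2, 173.6])]
0.16 [array([183. , 155.2]), array([207.2, 171.1])]
[array([255., 186.]), array([216., 187.])]
```

View pics/c3.png

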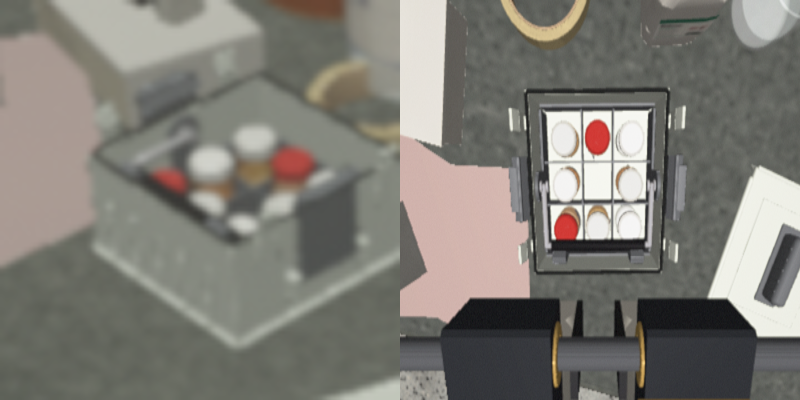

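The bar lies under both clips (crop (560,255) and (638,255)), so the handle is folded. I'll use the ears and tabs in this close wrist view to refine the box, then go to the lid.

```bash
python3 - <<'E'
from h import *
s=snapshot('wrist')
E=[onz(s,*p,.090) for p in [(173,89),(336,88.5),(180,189),(327,189)]]
print(np.round(E,4),np.mean(E,0))
T=[onz(s,*p,.090) for p in [(173,141),(338,141)]]; print(np.round(T,4),np.mean(T,0))
d=E[0]-E[1]+E[2]-E[3]; print('yaw',np.degrees(np.arctan2(-d[0],d[1])))
c=[onz(s,*p,.076) for p in [(56+127,90/1.333),(56+269,89/1.333),(56+136,271/1.333),(56+261,271/1.333)]];print(np.round(c,4),np.mean(c,0))
E
```

```text
[[0.5072 0.4568 0.09  ]
 [0.5425 0.3215 0.09  ]
 [0.4213 0.4352 0.09  ]
 [0.4558 0.3005 0.09  ]] [0.48169481 0.37849451 0.09      ]
[[0.4638 0.4493 0.09  ]
 [0.5008 0.3052 0.09  ]] [0.48231969 0.37721294 0.09      ]
yaw 14.476164375664286
[[0.5273 0.4552 0.076 ]
 [0.5594 0.3334 0.076 ]
 [0.4051 0.4236 0.076 ]
 [0.4364 0.3009 0.076 ]] [0.48203261 0.37825318 0.076     ]
```

Call:
{"op": "arm_command", "data": {
  "commands": [-4,-7,54,0,100,-4,-7,54,0,100,-2,-7,54,0,100,0,-7,54,0,100]
}}

```text
clock: 5.35
tool_pos: [0.4586, 0.1441, 0.1899]
orientation: [-47.0, 88.9, -122.3]
force: [1.3, -0.1, 0.0]
opening: 0.067
```

Call:
{"op": "arm_command", "data": {
  "commands": [0,0,0,9,100,0,0,0,9,100,0,0,0,0,100]
}}

```text
clock: 5.72
tool_pos: [0.4565, 0.1385, 0.1857]
orientation: [-35.3, 88.5, -129.3]
force: [-0.2, 0.8, -0.2]
opening: 0.0872
```

```bash
python3 - <<'E'
from h import *
goto([.4635,.1495,.2],-3.7)
s=snap('wrist','w4.png')
print([proj(s,p).round() for p in [(.4635,.1495,.047),(.495,.1475,.047)]])
E
```

```text
clock 5.72 tcp [0.4565 0.1385 0.1857] tilt -0.9997 jawyaw -94.0 F [-0.2  0.8 -0.2] open 0.0872 j6 45
shift mm [-14.7   6.  -11.1] turn -0.3
box frame [ -82.7 -226. ]
[array([241., 176.]), array([241., 147.])]
```

View pics/w4.png

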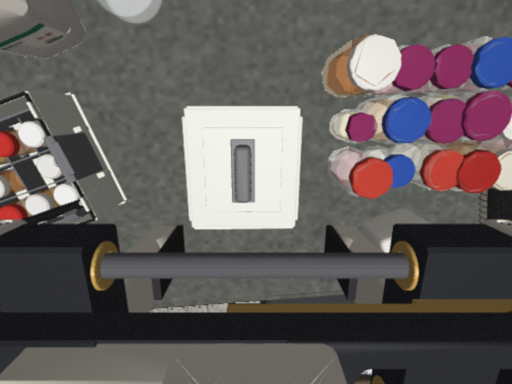

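The lid is straight in view: plate 184–301 × 107–229, grip 231–255 × 139–203, centred at about (243,173). It agrees with the estimate to about 2 mm.

```bash
sed -i 's/BOX=np.array.*/BOX=np.array([.482,.378]);BYAW=14.5/' h.py; python3 - <<'E'
from h import *
s=snapshot('wrist')
print(onz(s,243,173,.047),onz(s,243,168,.019))
o=get_obs();R=Ro.from_euler('xyz',o['orientation'],degrees=True).as_matrix();print(R.round(4))
goto([.4635,.1485,.09],-3.7)
E
```

```text
[0.46658224 0.14768381 0.047     ] [0.46661448 0.14815666 0.019     ]
[[-0.0163  0.9976 -0.067 ]
 [-0.0201 -0.0673 -0.9975]
 [-0.9997 -0.0149  0.0211]]
clock 5.83 tcp [0.4567 0.1389 0.1859] tilt -0.9997 jawyaw -93.8 F [0.6 1.  0.1] open 0.0878 j6 45
shift mm [ 95.6   7.6 -12. ] turn -0.1
box frame [ -84.4 -225.1]
```

Call:
{"op": "arm_command", "data": {
  "commands": [40,4,-5,0,100,40,3,-4,0,100,30,3,-2,0,100,15,0,0,0,100,8,0,0,0,100]
}}

```text
clock: 6.45
tool_pos: [0.4659, 0.1487, 0.0482]
orientation: [-34.6, 88.6, -127.4]
force: [0.1, 0.6, 0.1]
opening: 0.0877
```

```bash
python3 - <<'E'
from h import *
goto([.466,.148,.026],-3.7)
o=get_obs();R=Ro.from_euler('xyz',o['orientation'],degrees=True).as_matrix();print(R.round(4))
E
```

```text
clock 6.45 tcp [0.4659 0.1487 0.0482] tilt -0.9997 jawyaw -92.8 F [0.1 0.6 0.1] open 0.0877 j6 46
shift mm [22.2  0.4  0.3] turn 0.9
box frame [ -73.  -217.9]
[[-0.0153  0.9987 -0.0483]
 [-0.02   -0.0486 -0.9986]
 [-0.9997 -0.0143  0.0208]]
```

The tool picked up about 1.4° of tilt during the fast sideways move. I'll try to undo it with a fast move back the other way before gripping.

Call:
{"op": "arm_command", "data": {
  "commands": [-50,0,0,1,100,-50,0,0,0,100,0,0,-54,0,100,0,0,-54,0,100,0,0,-54,0,100]
}}

```text
clock: 7.08
tool_pos: [0.4776, 0.3151, 0.1487]
orientation: [-35.3, 88.6, -128.7]
force: [0.6, -0.6, 0.2]
opening: 0.0874
```

```bash
cat >> h.py <<'E'
def R():
    o=get_obs();r=Ro.from_euler('xyz',o['orientation'],degrees=True).as_matrix();print('tilt z-row deg',np.degrees(r[2,1:]).round(2));return r
E
python3 - <<'E'
from h import *
goto([.466,.148,.12],-3.7);R()
E
```

```text
clock 7.08 tcp [0.4776 0.3151 0.1487] tilt -0.9997 jawyaw -93.4 F [ 0.6 -0.6  0.2] open 0.0874 j6 34
shift mm [ 32.   -1.1 166.9] turn 0.3
box frame [-20.  -59.8]
tilt z-row deg [-0.8   1.14]
```

Call:
{"op": "arm_command", "data": {
  "commands": [0,0,0,0,100]
}}

```text
clock: 7.2
tool_pos: [0.4778, 0.3186, 0.1486]
orientation: [-34.8, 88.7, -127.9]
force: [-0.5, -0.2, -0.5]
opening: 0.0877
```

```bash
python3 - <<'E'
from h import *
goto([.466,.148,.12],-3.7);R()
E
```

```text
clock 7.20 tcp [0.4778 0.3186 0.1486] tilt -0.9997 jawyaw -93.2 F [-0.5 -0.2 -0.5] open 0.0877 j6 34
shift mm [ 31.9  -2.  170.4] turn 0.5
box frame [-18.9 -56.4]
tilt z-row deg [-0.77  1.1 ]
```

The effect is minor: about 1.3° of tilt remains, within tolerance. I'll go on, moving back more gently.

Call:
{"op": "arm_command", "data": {
  "commands": [4,0,34,0,100,4,-1,34,0,100,8,0,34,0,100,8,-1,34,0,100,8,0,28,0.5,100]
}}

```text
clock: 7.82
tool_pos: [0.466, 0.1511, 0.1198]
orientation: [-33.5, 88.7, -126.5]
force: [0.5, 0.4, 0.4]
opening: 0.088
```

Call:
{"op": "arm_command", "data": {
  "commands": [20,0,0,0,100,20,0,0,0,100,10,0,0,0,100,0,0,0,0,100]
}}

```text
clock: 8.32
tool_pos: [0.4645, 0.1465, 0.0697]
orientation: [-32.7, 88.8, -125.6]
force: [-0.5, 0.6, -0.3]
opening: 0.0878
```

```bash
python3 - <<'E'
from h import *
goto([.466,.148,.026],-3.7);R()
E
```

```text
clock 8.32 tcp [0.4645 0.1465 0.0697] tilt -0.9998 jawyaw -92.9 F [-0.5  0.6 -0.3] open 0.0878 j6 46
shift mm [43.7  1.9 -2.3] turn 0.8
box frame [ -74.9 -219.7]
tilt z-row deg [-0.63  0.99]
```

Call:
{"op": "arm_command", "data": {
  "commands": [15,2,-2,0.8,100,14,0,0,0,100,10,0,0,0,100,5,0,0,0,100]
}}

```text
clock: 8.82
tool_pos: [0.4671, 0.1487, 0.0241]
orientation: [-29.6, 88.9, -123.2]
force: [-0.8, -0.7, -0.8]
opening: 0.0876
```

```bash
python3 - <<'E'
from h import *
goto([.466,.148,.026],-3.7);R()
E
```

```text
clock 8.82 tcp [0.4671 0.1487 0.0241] tilt -0.9998 jawyaw -93.6 F [-0.8 -0.7 -0.8] open 0.0876 j6 45
shift mm [-1.9 -1.   0.8] turn 0.1
box frame [ -71.9 -218.3]
tilt z-row deg [-0.52  0.92]
```

Call:
{"op": "arm_command", "data": {
  "commands": [-1,0,0,0,0,0,0,0,0,0,0,0,0,0,0,0,0,0,0,0,0,0,0,0,0]
}}

```text
clock: 9.45
tool_pos: [0.4675, 0.149, 0.0256]
orientation: [-28.3, 89.0, -122.0]
force: [0.5, -0.2, -0.5]
opening: 0.0434
```

Call:
{"op": "arm_command", "data": {
  "commands": [0,0,0,0,0,-15,0,0,0,0,-30,0,0,0,0,-30,0,0,0,0,-30,0,0,0,0]
}}

```text
clock: 10.07
tool_pos: [0.4668, 0.1493, 0.1313]
orientation: [-33.6, 88.7, -127.2]
force: [0.8, -0.2, 0.1]
opening: 0.0009
```

```bash
python3 - <<'E'
from h import *
goto(bx(0,0,.16),BYAW);R()
E
```

```text
clock 10.07 tcp [0.4668 0.1493 0.1313] tilt -0.9997 jawyaw -93.6 F [ 0.8 -0.2  0.1] open 0.0009 j6 45
shift mm [-3.310e+01  1.000e-01 -2.286e+02] turn -18.1
box frame [ -71.9 -217.6]
tilt z-row deg [-0.73  1.11]
```

The fingers were slower than I allowed, so I lifted before they closed. I'll reopen, check that the lid hasn't moved, and redo it.

Call:
{"op": "arm_command", "data": {
  "commands": [-20,0,0,0,100,0,0,0,0,100,0,0,0,0,100,0,0,0,0,100,0,0,0,0,100]
}}

```text
clock: 10.7
tool_pos: [0.4671, 0.1498, 0.1523]
orientation: [-33.2, 88.8, -126.9]
force: [1.2, 0.7, 0.4]
opening: 0.0449
```

```bash
python3 - <<'E'
from h import *
a=snap('top'); s=snap('wrist','w5.png')
print([proj(a,p).round() for p in [(.466,.148,.019)]])
goto([.466,.148,.026],-3.7);R()
print([proj(s,p).round() for p in [(.466,.148,.047)]])
E
```

```text
[array([282., 226.])]
clock 10.80 tcp [0.4671 0.1498 0.1524] tilt -0.9998 jawyaw -93.7 F [-0.7  0.7  0.9] open 0.0532 j6 45
shift mm [126.5   0.5  -0.3] turn 0.0
box frame [ -71.5 -217.2]
tilt z-row deg [-0.67  1.02]
[array([255., 191.])]
```

View pics/w5.png

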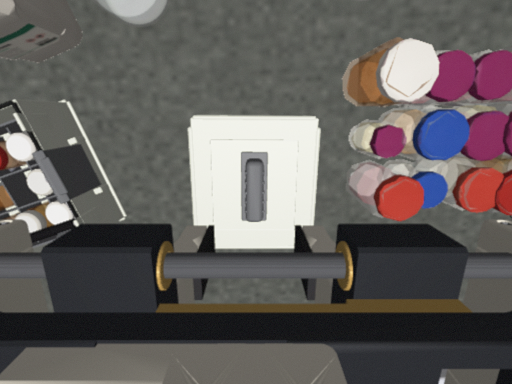

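The lid hasn't moved: its grip is at (255,188), 3 px from the prediction. I'll go down and grip.

Call:
{"op": "arm_command", "data": {
  "commands": [35,1,0,0,60,35,1,0,0,60,30,0,0,0,60,16,0,0,0,60,9,0,0,0,60]
}}

```text
clock: 11.42
tool_pos: [0.4687, 0.1482, 0.0241]
orientation: [-30.4, 88.9, -124.0]
force: [0.1, -0.3, 0.9]
opening: 0.0528
```

Call:
{"op": "arm_command", "data": {
  "commands": [0,0,0,0,0,0,0,0,0,0,0,0,0,0,0,0,0,0,0,0,0,0,0,0,0]
}}

```text
clock: 12.05
tool_pos: [0.4696, 0.1489, 0.0256]
orientation: [-27.8, 89.0, -121.4]
force: [-0.6, -0.6, -1.5]
opening: 0.0173
```

Call:
{"op": "arm_command", "data": {
  "commands": [0,0,0,0,0,0,0,0,0,0]
}}

```text
clock: 12.3
tool_pos: [0.4694, 0.1488, 0.0257]
orientation: [-28.0, 89.0, -121.7]
force: [0.2, -0.9, -0.7]
opening: 0.0175
```

Call:
{"op": "arm_command", "data": {
  "commands": [-20,0,0,0,0,-30,0,0,0,0,-35,0,0,0,0,-35,0,0,0,0,-20,0,0,0,0]
}}

```text
clock: 12.92
tool_pos: [0.4688, 0.1494, 0.1671]
orientation: [-34.5, 88.6, -128.1]
force: [0.6, 1.0, -1.7]
opening: 0.0177
```

```bash
python3 - <<'E'
from h import *
goto(bx(0,0,.16),BYAW);R()
s=snap('side'); w=snap('wrist')
cv2.imwrite('pics/c6.png',np.hstack([s['frame'][:,:400],w['frame'][:,56:456]]))
E
```

```text
clock 12.93 tcp [0.4688 0.1494 0.1671] tilt -0.9997 jawyaw -93.7 F [ 0.6  1.  -1.7] open 0.0177 j6 45
shift mm [   2.6   -1.4 -229. ] turn -18.2
box frame [ -70. -218.]
tilt z-row deg [-0.78  1.14]
```

View pics/c6.png

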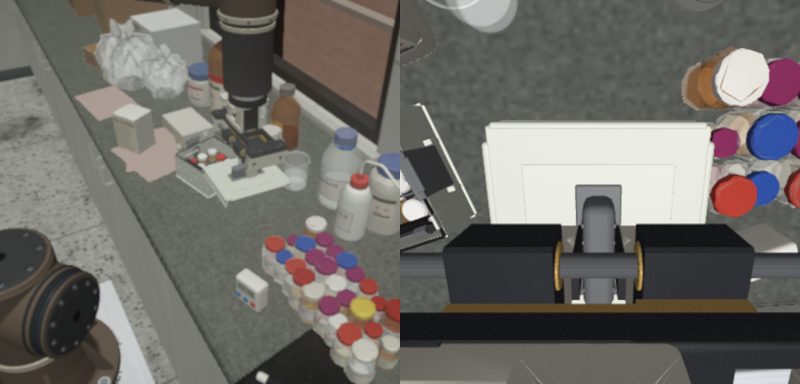

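The lid is held. Its back edge runs px (143,122) to (369,125) in the full wrist frame, centred on the fingers. I'll compute its offset in the hand.

```bash
python3 - <<'E'
from h import *
w=snapshot('wrist');o=get_obs();r=R()
for p in [(143,123),(369,125),(256,124),(176,185),(221,185)]:
  for dz in (-.006,):
    P=onz(w,*p,o['tool_pos'][2]+dz); print(p,(r.T@(P-o['tool_pos'])*1000).round(1))
E
```

```text
tilt z-row deg [-0.79  1.12]
(143, 123) [  3.8  68.  -64.8]
(369, 125) [ 6.4 66.9 65.8]
(256, 124) [ 5.1 67.4 -0.1]
(176, 185) [  4.6  31.3 -48.9]
(221, 185) [  5.2  31.2 -21.4]
```

Call:
{"op": "arm_command", "data": {
  "commands": [0,0,-30,-3,0,0,0,-40,-4,0,0,0,-40,-4,0,0,0,-40,-4,0,0,0,-30,-3,0]
}}

```text
clock: 13.7
tool_pos: [0.454, 0.3287, 0.1543]
orientation: [-57.0, 88.0, -132.4]
force: [-0.0, -0.3, -1.5]
opening: 0.0179
```

```bash
python3 - <<'E'
from h import *
goto(bx(0,0,.14),BYAW);R()
E
```

```text
clock 13.70 tcp [0.454  0.3287 0.1543] tilt -0.9994 jawyaw -75.4 F [-0.  -0.3 -1.5] open 0.0179 j6 49
shift mm [ 12.3  39.9 -40.9] turn 0.1
box frame [-39.4 -40.7]
tilt z-row deg [-1.68  1.09]
```

Call:
{"op": "arm_command", "data": {
  "commands": [0,11,-10,0,0,0,11,-10,0,0,0,11,-10,0,0,0,8,-7,0,0,0,0,0,0,0]
}}

```text
clock: 14.32
tool_pos: [0.4854, 0.3761, 0.1473]
orientation: [-56.5, 87.6, -132.0]
force: [0.2, -1.4, -2.0]
opening: 0.0181
```

```bash
python3 - <<'E'
from h import *
goto(bx(.0035,0,.12),BYAW);R()
E
```

```text
clock 14.32 tcp [0.4854 0.3761 0.1473] tilt -0.9991 jawyaw -75.5 F [ 0.2 -1.4 -2. ] open 0.0181 j6 49
shift mm [27.2  1.7 -3.4] turn 0.0
box frame [ 2.8 -2.7]
tilt z-row deg [-2.01  1.33]
```

Call:
{"op": "arm_command", "data": {
  "commands": [10,2,-3,0,0,10,1,-1,0,0,8,0,0,0,0]
}}

```text
clock: 14.7
tool_pos: [0.4864, 0.3792, 0.1179]
orientation: [-57.0, 87.6, -132.6]
force: [0.6, 0.4, -1.3]
opening: 0.0183
```

```bash
python3 - <<'E'
from h import *
goto(bx(.0035,0,.10),BYAW);R()
s=snap('side'); t=snap('top')
cv2.imwrite('pics/c7.png',np.hstack([cv2.resize(s['frame'][120:210,155:255],(400,360),interpolation=cv2.INTER_CUBIC),cv2.resize(t['frame'][180:270,145:245],(400,360),interpolation=cv2.INTER_CUBIC)]))
E
```

```text
clock 14.70 tcp [0.4864 0.3792 0.1179] tilt -0.9991 jawyaw -75.6 F [ 0.6  0.4 -1.3] open 0.0183 j6 49
shift mm [18.  -0.5 -0.4] turn -0.1
box frame [4.6 0. ]
tilt z-row deg [-1.98  1.29]
```

View pics/c7.png

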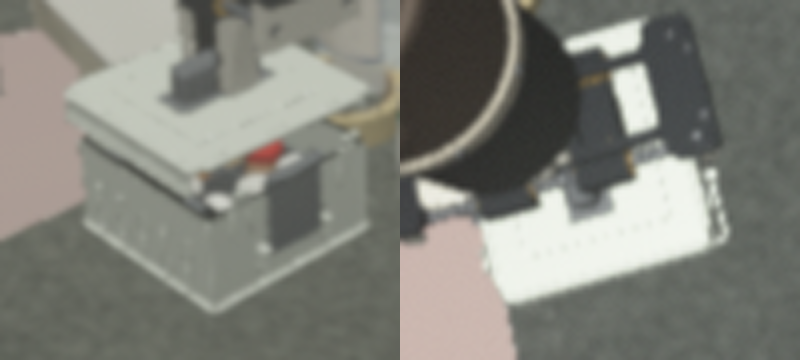

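```bash
python3 - <<'E'
from h import *
t=snapshot('top')
def tobox(P):
    d=P[:2]-BOX;c,s=np.cos(np.radians(BYAW)),np.sin(np.radians(BYAW));return (np.array([c*d[0]+s*d[1],-s*d[0]+c*d[1]])*1000).round(1)
for p in [(172.5,255.75),(223.75,241.25)]:
  print([tobox(onz(t,*p,z)) for z in (.094,.112)])
f=t['frame'];m=(f.min(2)>185).astype(np.uint8);m[:, :150]=0;m[:,240:]=0;m[:215]=0
c=max(cv2.findContours(m,0,2)[0],key=cv2.contourArea).reshape(-1,2)
print([tobox(onz(t,*p,.112)) for p in c[::4] if p[1]>228])
E
```

```text
[array([-74.7,  65.4]), array([-75.9,  61.3])]
[array([-74.6, -64.9]), array([-75.7, -66.5])]
[array([-38.9,  -8.9]), array([-39.7,   6.3]), array([-26.3,  18.1]), array([-26.4,  35.7]), array([-26.5,  53.2]), array([-32. ,  69.5]), array([-42. ,  69.4]), array([-51.3,  71.6]), array([-62.6,  66.8]), array([-70.8,  63.8]), array([-73.1,  47. ]), array([-73. ,  29.6]), array([-73. ,  12.1]), array([-72.9,  -5.4]), array([-72.8, -22.9]), array([-72.7, -40.4]), array([-72.7, -57.9])]
```

The lid is centred over the box to about 1 mm (front edge at x = −74.7, corners at y = ±65). Now lowering it.

Call:
{"op": "arm_command", "data": {
  "commands": [8,0,0,0,0,7,0,0,0,0,5,0,0,0,0,4,0,0,0,0]
}}

```text
clock: 15.35
tool_pos: [0.4861, 0.379, 0.0937]
orientation: [-56.8, 87.7, -132.3]
force: [-0.8, 0.7, 3.2]
opening: 0.0177
```

```bash
python3 - <<'E'
from h import *
goto(bx(.0045,0,.084),BYAW);R();print(get_obs()['moment'].round(2))
E
```

```text
clock 15.35 tcp [0.4861 0.379  0.0937] tilt -0.9992 jawyaw -75.5 F [-0.8  0.7  3.2] open 0.0177 j6 49
shift mm [ 9.7  0.6 -0.3] turn -0.0
box frame [ 4.2 -0.1]
tilt z-row deg [-1.9   1.25]
[ 0.38 -0.04 -0.05]
```

Call:
{"op": "arm_command", "data": {
  "commands": [3,0,0,0,0,3,0,0,0,0]
}}

```text
clock: 15.6
tool_pos: [0.4873, 0.3799, 0.0897]
orientation: [-55.1, 87.9, -130.6]
force: [-1.5, -0.8, 7.6]
opening: 0.0175
```

Call:
{"op": "arm_command", "data": {
  "commands": [3,0,0,0,0]
}}

```text
clock: 15.72
tool_pos: [0.4877, 0.3803, 0.0875]
orientation: [-54.6, 88.0, -130.1]
force: [-0.8, 0.8, -0.4]
opening: 0.0176
```

Call:
{"op": "arm_command", "data": {
  "commands": [3,0,0,0,0]
}}

```text
clock: 15.85
tool_pos: [0.4875, 0.3801, 0.0844]
orientation: [-54.9, 88.0, -130.3]
force: [-1.2, -2.5, 5.0]
opening: 0.0176
```

Call:
{"op": "arm_command", "data": {
  "commands": [2,0,0,0,0]
}}

```text
clock: 15.98
tool_pos: [0.4877, 0.38, 0.0837]
orientation: [-54.1, 88.0, -129.5]
force: [-9.2, -4.9, 22.1]
opening: 0.0177
```

```bash
python3 - <<'E'
from h import *
goto(bx(.0045,0,.084),BYAW);R();print(get_obs()['moment'].round(2))
s=snap('side'); t=snap('top')
cv2.imwrite('pics/c8.png',np.hstack([cv2.resize(s['frame'][120:210,155:255],(400,360),interpolation=cv2.INTER_CUBIC),cv2.resize(t['frame'][180:270,145:245],(400,360),interpolation=cv2.INTER_CUBIC)]))
E
```

```text
clock 15.97 tcp [0.4877 0.38   0.0837] tilt -0.9994 jawyaw -75.4 F [-9.2 -4.9 22.1] open 0.0177 j6 49
shift mm [-0.2 -1.5  0.5] turn 0.1
box frame [6.  0.5]
tilt z-row deg [-1.58  1.15]
[-1.23  2.85 -0.06]
```

View pics/c8.png

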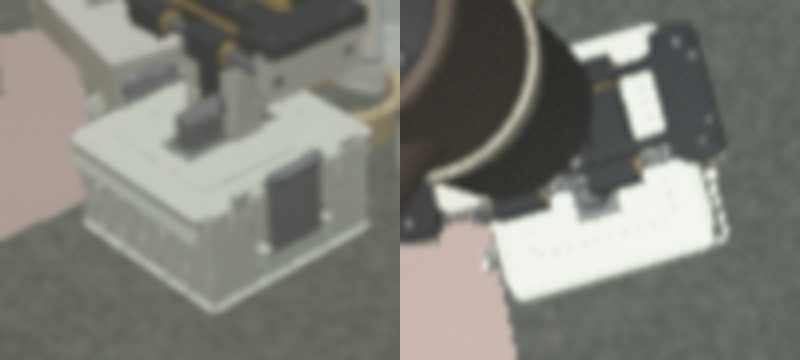

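The lid is down on the rim all round, and the right clip leaf is upright over the edge at crop (292,205). I'll ease the side load and keep pressing.

Call:
{"op": "arm_command", "data": {
  "commands": [1.5,-1,0,0,0]
}}

```text
clock: 16.2
tool_pos: [0.4876, 0.38, 0.0839]
orientation: [-52.8, 88.2, -128.2]
force: [0.6, -3.2, 9.7]
opening: 0.0176
```

Call:
{"op": "arm_command", "data": {
  "commands": [1.5,-0.5,0,0,0]
}}

```text
clock: 16.32
tool_pos: [0.4877, 0.38, 0.0839]
orientation: [-51.7, 88.3, -127.1]
force: [-2.8, -3.4, 12.3]
opening: 0.0177
```

```bash
python3 - <<'E'
from h import *
goto(bx(.0045,0,.084),BYAW);R();print(get_obs()['moment'].round(2))
snapshot('side');snapshot('side');snapshot('side')
w=snap('wrist'); t=snap('top')
goto(bx(.0045,0,.084),BYAW)
cv2.imwrite('pics/c9.png',np.hstack([w['frame'][0:360,56:456],cv2.resize(t['frame'][180:270,145:245],(400,360),interpolation=cv2.INTER_CUBIC)]))
E
```

```text
clock 16.32 tcp [0.4877 0.38   0.0839] tilt -0.9995 jawyaw -75.4 F [-2.8 -3.4 12.3] open 0.0177 j6 49
shift mm [-0.1 -1.5  0.5] turn 0.1
box frame [6.  0.5]
tilt z-row deg [-1.35  1.07]
[-0.69  1.17 -0.02]
clock 16.57 tcp [0.4877 0.38   0.0839] tilt -0.9995 jawyaw -75.4 F [-2.7 -1.8 10.8] open 0.0180 j6 49
shift mm [-0.1 -1.5  0.5] turn 0.1
box frame [6.  0.5]
```

View pics/c9.png

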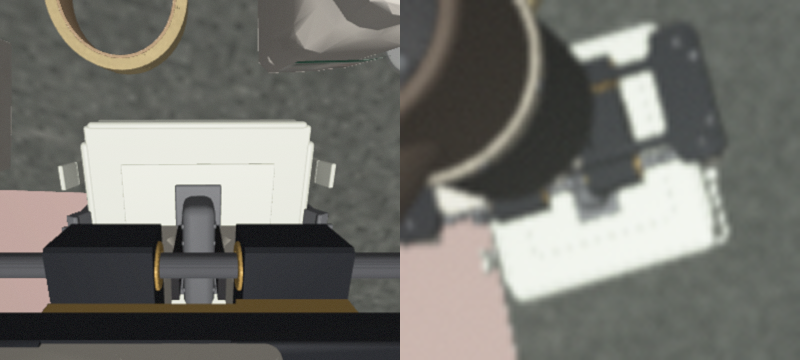

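Both clips show symmetrically, at (78,218) and (315,216), and the lid is centred between the ears. The push holds steady at about 11–12 N with z unchanged, so I'm handing in.

```bash
python3 -c "
from h import *
o=get_obs();print(o['clock'],o['force'].round(1),o['tool_pos'].round(4));print(close_job())"
```

```text
16.575 [-2.7 -1.8 10.8] [0.4877 0.38   0.0839]
the job is handed in; nothing more can be done
None
```

The handle is folded and the lid is snapped on. I handed the job in at 16.6 s with the arm still pressing the lid down at about 11 N; no verdict was reported.

- **Handle:** I swung it forward and pressed it home. The fingers stopped at z ≈ 65 mm, and the close view showed the bar under both clips.
- **Lid:** The first grasp missed because I lifted before the fingers had closed. The lid had not moved, and the second grip held. On the way down the force rose to at least 7.6 N, fell to about zero as the lid snapped on, and then climbed again on the seal.
- **Last checks:** The tool height was 83.9 mm, which puts the lid's seat at about 74.3 mm against 74.5 mm for fully pressed. Both clips looked symmetric in the last picture. I could only infer seal compression and clip angles; I could not measure them.
- **What was off:**
    - The tool picked up about 1.7° of tilt that the available moves could not correct. That is about 0.8° more than when it gripped the lid, so the lid should be within the 0.03 rad limit, though I did not measure it.
    - A side force of about 3 N remained.
    - One press briefly reached 22 N on the lid, and the handle press reached about 40 N at the wrist. Both were fingertip contact and well under the 120 N wrist limit.

I never touched the beaker or the wash bottle.

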